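Fit the hose clamp on the resin fume extractor

ROBOT

A 7-joint arm with a two-finger parallel gripper is mounted at the origin on a cart in front of the work surface, level with it; the furniture and walls round the work are solid. World frame = base frame: x ahead of the robot, y to its left, z up, the work surface at z = 0. Lengths are in m, angles in rad, forces in N, time in s.
With the tool pointing down it reaches from about 0.35 to 0.9 m from the base axis. Payload 8.1 kg.
Tool frame: the origin (TCP) lies midway between the tips of the shut fingers; the grasp point (between the pads) lies 19 mm behind it; z points along the fingers, y is the line along which they close (so a half turn about z gives the same grasp; the last joint's range is limited). The gripper opens to 92 mm and grips with 3 to 60 N. Pads are 19 mm wide; open, the fingers measure 130 mm over their backs; the gripper's body (75 mm by 190 mm) begins 47 mm behind the grasp point.
Start: joints at [-1.231, 0.434, 0.025, 1.573, -0.012, 1.134, -0.075], TCP at [0.268, 0.565, 0.227] pointing down, gripper open.
Joint ranges: [-2.62, 2.62], [-0.44, 2.09], [-1.27, 1.32], [0.08, 2.57], [-1.32, 4.46], [0.12, 2], [-2.74, 2.74]. Speed limits (rad/s): [2.22, 2.22, 3.01, 3.01, 3.14, 3.14, 3.14].

INTERFACE

Orientations are given as a unit quaternion [w, x, y, z].
In Python, from bench import ctrl gives the robot as it stands. Calls block until the motion is done:
- ctrl.goto(position, orientation): joint-space move of the TCP to a pose.
- ctrl.line_to(position, frame=None, v=0.15, threshold=None): straight line of the TCP; frame=None keeps the orientation; v is the mean speed in m/s. With threshold (N) it stops when the force on the tool has changed by that much, and returns True; else False.
- ctrl.goto_joints(angles): joint-space move.
- ctrl.grip(opening, grip_force=None): opening from 0.0 (shut) to 1.0 (fully open); grip_force is the grip in N (None keeps the last); returns when the fingers have stopped.
- ctrl.wait(seconds).
- ctrl.inverse_kinematics(position, orientation): joint angles nearest the present ones, or None.
- ctrl.state(): the state.
- ctrl.get_image(name): name is "side" or "top"; returns a dict with "frame" (384x512x3 uint8, red, green, blue), "K" (3x3 intrinsics, pixels), "cam_to_world" (4x4, takes a point from camera to world coordinates). Camera axes: x right, y up, looking along -z (the intrinsics and any distortion apply to the point x, -y, -z); pixel columns grow to the right and rows downward; lengths in m; the calibration is good to about 2 mm. A picture is of the moment at which its call begins. There is no depth.
A pose or a line that the arm cannot do raises ctrl.PlanningError and nothing moves.
- ctrl.job_done(): hands the job in; it is judged then, once.
The state is a dict: "clock": time; "joints": joint angles; "joint_vel": joint speeds; "joint_torque": joint torques, N m; "tool_pos": TCP position; "tcp_rot": TCP orientation; "contact_force": force on the tool from outside, world axes, zero at the start; "torque": the same for the moment, N m; "opening": opening from 0.0 (shut) to 1.0 (fully open); "gripper_force": force on a finger pad.
Only numpy, scipy, OpenCV 4.12 (cv2) and the standard library are available. Lean on these libraries where they do the work, as an engineer would, in place of code of your own. Each camera call takes 0.05 s, during which the arm holds its last target. There are 200 camera calls.

TASK

Two small grey fume extractors stand on the table, each with a loose steel hose clamp on its clear intake pipe. On the one whose clamp has the orange thumb key, slide the clamp along the pipe until its band is over the brass barbed stub, close to the black collar of the box, and only then turn the key clockwise until it stops and the band is snug. Leave the clamp with the blue key as it is: that extractor is waiting for a new filter.

Things in the scene. Friction and masses are not known exactly. Their poses are not given: they have to be found in the camera images.
- key_orange_grip (a point): Middle of the orange thumb key, where to grip it from above: an upright paddle 32 mm wide (point x), 10 mm thick (point y: grip across this), 32 mm tall (z up), 118 to 150 mm above the table, on a vertical screw beside the band of a steel hose clamp. The rest of the extractor stays below 105 mm. The point moves and turns with the key. To slide: 1.5 N along the pipe; it stays where left.
- home_orange (a point): Fixed point of that extractor: where the middle of the orange key stands when the clamp's band is over the middle of the brass barbs, 8 mm short of its stop at the black collar. Its x axis points along the level clear pipe toward the grey box, the way the clamp slides on; z up. The clamp starts 45 to 70 mm back along the pipe and cannot leave it or roll round it.
- key_orange (a joint): Turn of the orange key's screw, rad, growing clockwise seen from above: 0 slack, 1.35 at its stop with the band snug; it starts at 0 to 0.15, so one twist of the wrist tightens it. It turns stiffly (0.04 N m) and stays where it is left.
- key_blue_edge (a point): Edge of the like paddle of the blue key, at mid height, 134 mm above the table and 16 mm off its screw's axis, on the clamp of the other extractor, which is to be left alone.

How it is judged:
On the way, in this order (a step that is already met when the one before it is completed fails the run):
1. the orange-keyed clamp's band is over the barbs while its key is still loose (x of key_orange_grip in the frame of home_orange above -0.014 m and value of joint key_orange below 0.6 rad), for 0.2 s.
2. with the band over the barbs, the orange key is turned snug (x of key_orange_grip in the frame of home_orange above -0.014 m and value of joint key_orange above 1.1 rad), for 0.2 s.
At the end, for the whole second after the job is handed in: The orange-keyed clamp is over the barbs, its key no more than 14 mm short of the home point along the pipe (or past it, up to the collar), and its key is turned clockwise to 1.10 rad or more (within 0.25 rad of its stop); it is let go and at rest (all of step 2 and velocity of joint key_orange below 0.05 rad/s); the robot touches nothing.
It fails at once if the blue key's edge is moved by more than 10 mm, by sliding its clamp or turning it (distance of key_blue_edge from where it was at the start of the episode above 0.01 m).
It also fails if it takes over 38 s, if anything falls off the work surface, if the arm or the gripper's body presses on something with over 40 N, if the wrist force passes 120 N, or if a joint passes its speed limit or range.

## Working session

There is one attempt and no reset: what is moved stays moved. The work goes in short steps, each a Python script; the robot and the scene stay as the last script left them, time stands still between calls to the robot, and variables do not carry over. Pictures are saved under pics/ and viewed, at most 10 in all, crops included, and the job is handed in when it is done.

```bash
mkdir -p pics
python3 - <<'E'
from bench import ctrl
import cv2,numpy as np
for n in("top","side"):
    d=ctrl.get_image(n); cv2.imwrite(f"pics/{n}0.png",d["frame"][:,:,::-1]); np.savez(f"{n}0.npz",**d)
    print(n,{k:v for k,v in d.items() if k!="frame"})
s=ctrl.state();print(s["clock"],s["tool_pos"],s["tcp_rot"],s["contact_force"])
E
```

```text
top {'K': array([[366.43338069,   0.        , 254.93017409],
       [  0.        , 366.43338069, 186.12263337],
       [  0.        ,   0.        ,   1.        ]]), 'cam_to_world': array([[-0.01907305,  0.98597081, -0.16582455,  0.37056206],
       [-0.99981383, -0.01832437,  0.00604377,  0.20172607],
       [ 0.00292035,  0.16590895,  0.98613675,  0.96950796],
       [ 0.        ,  0.        ,  0.        ,  1.        ]])}
side {'K': array([[493.80271863,   0.        , 256.21992055],
       [  0.        , 493.80271863, 186.78231895],
       [  0.        ,   0.        ,   1.        ]]), 'cam_to_world': array([[-0.99893266, -0.0215269 ,  0.04086736,  0.52506786],
       [ 0.04559459, -0.60118877,  0.79780523,  0.90902763],
       [ 0.00739473,  0.79881703,  0.60152861,  0.65594779],
       [ 0.        ,  0.        ,  0.        ,  1.        ]])}
0.1 [0.26762152 0.5642861  0.22602463] [-1.00649987e-04  2.19620829e-01  9.75585046e-01 -7.07095000e-04] [ 0.29103885 -0.68589232  0.04028352]
```

View pics/top0.png

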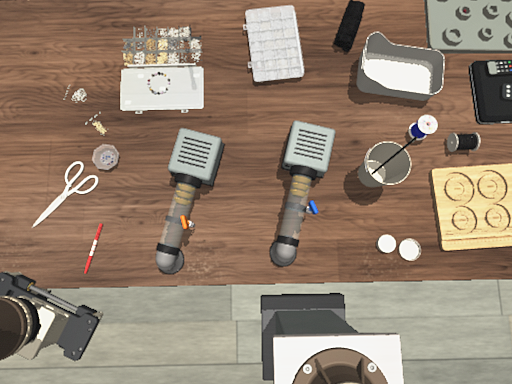

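View pics/side0.png

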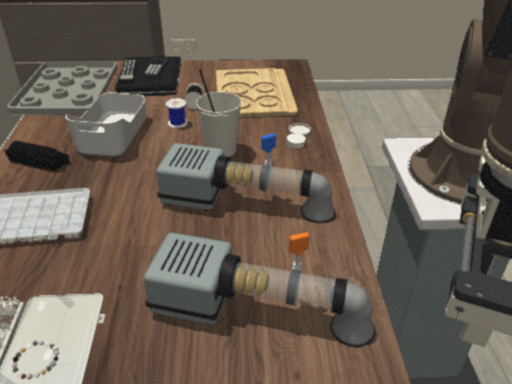

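```bash
cat > h.py <<'E'
import numpy as np,cv2
def ray(d,p):
    K,T=d["K"],d["cam_to_world"]; q=np.linalg.inv(K)@[p[0],p[1],1.]
    return T[:3,3],T[:3,:3]@(q*[1,-1,-1])
def plane(d,p,z):
    o,v=ray(d,p); return o+v*(z-o[2])/v[2]
def tri(d1,p1,d2,p2):
    o1,v1=ray(d1,p1);o2,v2=ray(d2,p2)
    s=np.linalg.lstsq(np.c_[v1,-v2],o2-o1,rcond=None)[0]
    a,b=o1+s[0]*v1,o2+s[1]*v2; return (a+b)/2,np.linalg.norm(a-b)
def mask(d,lo,hi):
    m=cv2.inRange(cv2.cvtColor(d["frame"],cv2.COLOR_RGB2HSV),lo,hi)
    n,l,s,c=cv2.connectedComponentsWithStats(m)
    return m,l,s,c
ORANGE=((5,190,120),(16,255,255)); BLUE=((105,150,100),(120,255,255))
E
python3 - <<'E'
from h import *
D={n:np.load(n+"0.npz") for n in("top","side")}
for n,d in D.items():
    for nm,r in(("o",ORANGE),("b",BLUE)):
        m,l,s,c=mask(d,*r)
        for i in range(1,len(s)):
            if s[i][4]>12: print(n,nm,s[i],c[i].round(1),cv2.minAreaRect(np.argwhere(l==i)[:,::-1].astype(np.float32)))
t=D["top"]["frame"][115:275,145:235,::-1]; s=D["side"]["frame"][225:345,140:380,::-1]
t=cv2.resize(t,None,fx=3.6,fy=3.6,interpolation=cv2.INTER_CUBIC); s=cv2.resize(s,(460,230),interpolation=cv2.INTER_CUBIC)
o=np.zeros((576,800,3),np.uint8); o[:576,:324]=t; o[:230,330:790]=s
so=cv2.resize(D["side"]["frame"][225:310,265:345,::-1],None,fx=4,fy=4,interpolation=cv2.INTER_CUBIC); o[232:572,330:650]=so
cv2.imwrite("pics/z0.png",o)
E
```

```text
top o [181 215   8  14  44] [184.5 222.1] ((184.67306518554688, 221.36537170410156), (13.532013893127441, 6.275716304779053), 78.69007110595703)
top b [412 126   9  10  39] [416.1 132.3] ((416.0, 130.5), (9.0, 8.0), 90.0)
top b [309 200   9  14  60] [313.1 206.9] ((312.3000183105469, 207.10003662109375), (12.969193458557129, 5.81377649307251), 63.43495178222656)
side o [290 233  19  21 241] [298.8 241.7] ((299.72308349609375, 243.28463745117188), (19.349416732788086, 18.481176376342773), 82.87498474121094)
side b [262 134  13  18 167] [268.3 141.6] ((268.6280517578125, 142.65243530273438), (16.454299926757812, 12.368331909179688), 83.6598129272461)
```

View pics/z0.png

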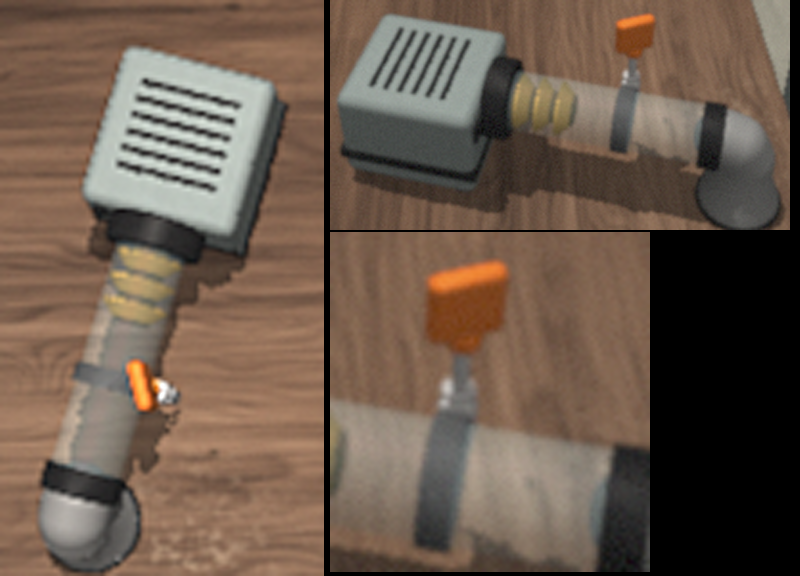

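The crop shows the orange paddle's top face at full-image ≈(181.7,216.7)–(186.1,228.1) in top. The pipe runs from the elbow band ≈(168,249) to the collar ≈(187.5,181), with the barbs in between at ≈(184,194). In the side view the paddle centre is ≈(299,242).

Run:
```python
from h import *
from bench import ctrl
from scipy.spatial.transform import Rotation as R
T,S=[np.load(n+"0.npz") for n in("top","side")]
c=lambda x,y:(145+x/3.6-.36,115+y/3.6-.36)
sc=lambda x,y:(265+(x-330)/4-.4,225+(y-232)/4-.4)
ang=lambda a,b:np.degrees(np.arctan2(*(b-a)[1::-1]))
print("blob tri",tri(T,(184.5,222.1),S,(298.8,241.7)))
print("topface", plane(T,c(140,386),.15), plane(S,sc(468,269),.15))
print("paddle ang top",ang(plane(T,c(148,407),.15),plane(T,c(132,366),.15)))
print("paddle side face ang",ang(plane(S,sc(507,264),.15),plane(S,sc(428,278),.15)), "len",np.linalg.norm(plane(S,sc(507,264),.15)-plane(S,sc(428,278),.15)))
print("pipe ang",ang(plane(T,c(82,483),.08),plane(T,c(153,238),.08)),"slots+90",ang(plane(T,c(143,81),.1),plane(T,c(240,105),.1))+90)
# side view: pipe band & collar & barbs, cast approx at pipe axis height .07
s2=lambda x,y:(140+(x-330)*240/460,225+y*120/230)
for nm,p in dict(collar_edge=(515,100),barbmid=(540,104),band=(625,118),elbowband=(712,135)).items(): print(nm,plane(S,s2(*p),.07),s2(*p))
for nm,p in dict(collar=(153,262-15),barbmid=(142,285),band=(107,375),elbow=(82,483)).items(): print(nm,plane(T,c(*p),.09))
```

```text
blob tri (array([0.43091755, 0.35838958, 0.133598  ]), np.float64(0.00045216131229851644))
topface [0.43052089 0.35744347 0.15      ] [0.43123641 0.35860346 0.15      ]
paddle ang top 21.85010715231925
paddle side face ang 12.19561696252261 len 0.03146808281998915
pipe ang -15.355832893026411 slots+90 -15.33546613111885
collar_edge [0.52735619 0.3688822  0.07      ] (236.52173913043478, 277.17391304347825)
barbmid [0.50683665 0.37409034 0.07      ] (249.56521739130434, 279.2608695652174)
band [0.43839689 0.39189729 0.07      ] (293.9130434782609, 286.5652173913044)
elbowband [0.37088479 0.41232311 0.07      ] (339.304347826087, 295.4347826086956)
collar [0.52861617 0.36129633 0.09      ]
barbmid [0.50276311 0.36839633 0.09      ]
band [0.44263355 0.3908917  0.09      ]
elbow [0.37204715 0.40606523 0.09      ]
```

```bash
cat >> h.py <<'E'
from scipy.spatial.transform import Rotation as R
def down(yaw_deg):
    return np.roll((R.from_euler("z",yaw_deg,degrees=True)*R.from_euler("x",np.pi)).as_quat(),1)
PIPE=np.radians(-15.35); U=np.array([np.cos(PIPE),np.sin(PIPE),0])
KEY=np.array([.431,.358,.116])
def show(ctrl):
    s=ctrl.state(); print({k:np.round(s[k],3).tolist() for k in("clock","joints","tool_pos","contact_force","torque","opening","gripper_force")})
E
python3 - <<'E'
from h import *
from bench import ctrl
best=None
for y in(18,198):
  for k in(0,1):
    a=ctrl.inverse_kinematics(KEY+U*.075*k,down(y)); b=ctrl.inverse_kinematics(KEY+U*.075*k,down(y-77))
    print(y,k,None if a is None else a[-1],None if b is None else b[-1])
  if a is not None and b is not None and (best is None or max(abs(a[-1]),abs(b[-1]))<best[0]): best=(max(abs(a[-1]),abs(b[-1])),y)
y=best[1]; print(y)
ctrl.grip(.6)
ctrl.goto(KEY+[0,0,.08],down(y)); show(ctrl)
ctrl.line_to(KEY,v=.08,threshold=6); show(ctrl)
ctrl.grip(0,20); show(ctrl)
for n in("top","side"):
    d=ctrl.get_image(n); cv2.imwrite(f"pics/{n}1.png",d["frame"][:,:,::-1])
E
```

```text
18 0 -1.7065300517488147 2.621310763733819
18 1 -1.5870301724462779 2.733271244127148
198 0 1.0473649258485178 -0.1420640555380282
198 1 1.1657543575066864 -0.020641038439543385
198
{'clock': 1.933, 'joints': [-0.734, 0.362, -0.074, 1.768, 0.03, 1.012, 1.065], 'tool_pos': [0.43, 0.359, 0.196], 'contact_force': [-0.043, 0.546, -0.267], 'torque': [0.065, 0.043, 0.02], 'opening': 0.6, 'gripper_force': 0.0}
{'clock': 3.083, 'joints': [-0.735, 0.45, -0.073, 1.856, 0.043, 0.835, 1.055], 'tool_pos': [0.431, 0.358, 0.116], 'contact_force': [-0.425, -0.697, 0.401], 'torque': [0.11, 0.034, -0.023], 'opening': 0.597, 'gripper_force': 0.0}
{'clock': 3.842, 'joints': [-0.735, 0.451, -0.074, 1.856, 0.043, 0.835, 1.055], 'tool_pos': [0.431, 0.359, 0.116], 'contact_force': [0.473, 2.672, -1.371], 'torque': [0.761, -0.061, -0.018], 'opening': 0.141, 'gripper_force': 19.997}
```

View pics/side1.png

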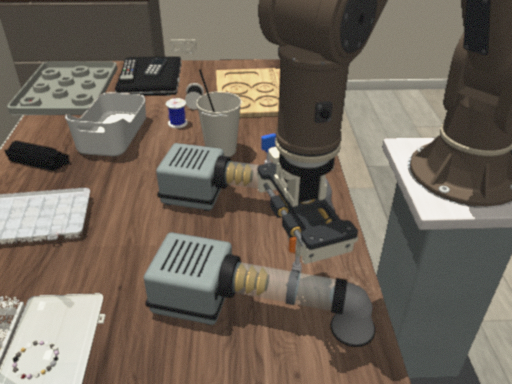

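The side view shows the fingers closed on the orange paddle at ≈(293,243), and the blue key at ≈(268,142) is untouched. Next I slide the clamp towards the collar.

Run:
```python
from h import *
from bench import ctrl
p=np.array(ctrl.state()["tool_pos"])
print(ctrl.line_to(p+U*.085,v=.04,threshold=9)); show(ctrl)
q=np.array(ctrl.state()["tool_pos"]); print("slid",(q-p)@U)
for n in("top","side"):
    d=ctrl.get_image(n); cv2.imwrite(f"pics/{n}2.png",d["frame"][:,:,::-1])
    f=d["frame"][:,:,::-1]
t=cv2.imread("pics/top2.png")[110:290,100:340]; s=cv2.imread("pics/side2.png")[120:345,140:380]
o=np.hstack([cv2.resize(t,(400,300),interpolation=2),cv2.resize(s,(320,300),interpolation=2)]); cv2.imwrite("pics/z2.png",o)
```

```text
True
{'clock': 5.575, 'joints': [-0.64, 0.514, -0.061, 1.743, 0.036, 0.888, 1.169], 'tool_pos': [0.501, 0.339, 0.116], 'contact_force': [-3.048, 0.467, 7.446], 'torque': [0.034, 0.748, -0.109], 'opening': 0.139, 'gripper_force': 20.003}
slid 0.07230246149427898
```

View pics/z2.png

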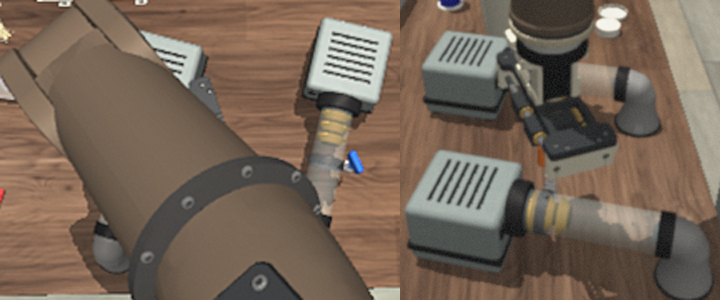

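The clamp slid 72 mm and stopped on contact. In the side crop the band is at ≈(545,212), over the middle to inner barbs and close to the collar edge at ≈(528,208). The key can be turned now.

Run:
```python
from h import *
from bench import ctrl
ctrl.wait(.3); show(ctrl)
j0=np.array(ctrl.state()["joints"]); 
for a in(.35,.7,1.0,1.2,1.3,1.37):
    j=j0.copy(); j[6]-=a; ctrl.goto_joints(j); s=ctrl.state()
    print(a,np.round(s["joints"][6]-j0[6],3),np.round(s["torque"],3),np.round(s["contact_force"],1),round(s["opening"],3),np.round(s["tool_pos"],4))
print((R.from_quat(np.roll(s["tcp_rot"],-1))).as_matrix()[:2,0],s["clock"])
d=ctrl.get_image("side"); cv2.imwrite("pics/side3.png",d["frame"][:,:,::-1])
```

```text
{'clock': 5.975, 'joints': [-0.641, 0.514, -0.06, 1.744, 0.036, 0.888, 1.169], 'tool_pos': [0.501, 0.339, 0.116], 'contact_force': [-3.862, 0.797, 5.698], 'torque': [0.077, 0.744, 0.009], 'opening': 0.137, 'gripper_force': 20.003}
0.35 -0.346 [1.053 0.513 0.025] [-2.3  4.5  2.2] 0.142 [0.5005 0.3395 0.116 ]
0.7 -0.697 [ 1.431  0.38  -0.021] [-1.7  6.9  0.4] 0.137 [0.5006 0.3401 0.116 ]
1.0 -0.997 [1.724 0.139 0.027] [-0.8  7.6 -1.8] 0.138 [0.5008 0.3405 0.116 ]
1.2 -1.197 [ 1.959 -0.076  0.009] [ 0.5  8.2 -1.4] 0.14 [0.501  0.3408 0.1161]
1.3 -1.297 [ 1.93  -0.178  0.106] [ 1.1  8.2 -2.4] 0.136 [0.5011 0.3409 0.1161]
1.37 -1.367 [ 1.694 -0.315  0.042] [ 1.5  7.6 -2.1] 0.137 [0.5016 0.3405 0.1161]
[-0.4958662   0.86839663] 8.025
```

Run:
```python
from h import *
from bench import ctrl
ctrl.grip(.5); p=np.array(ctrl.state()["tool_pos"])
ctrl.line_to(p+[0,0,.1],v=.1)
ctrl.goto_joints([-1.231,.434,.025,1.573,-.012,1.134,-.075]); show(ctrl)
D={n:ctrl.get_image(n) for n in("top","side")}
P={}
for n,d in D.items():
    np.savez(n+"4.npz",**d)
    m,l,s,c=mask(d,*ORANGE); i=1+np.argmax(s[1:,4]); P[n]=c[i]; print(n,s[i],c[i],cv2.minAreaRect(np.argwhere(l==i)[:,::-1].astype(np.float32)))
k,e=tri(D["top"],P["top"],D["side"],P["side"]); print(k,e,"slid",(k-[.431,.358,.134])@U)
t=D["top"]["frame"][115:275,145:235,::-1]; s=D["side"]["frame"][225:345,140:340,::-1]
o=np.zeros((576,800,3),np.uint8); o[:,:324]=cv2.resize(t,(324,576),interpolation=2); o[:276,330:790]=cv2.resize(s,(460,276),interpolation=2)
cv2.imwrite("pics/z4.png",o)
```

```text
{'clock': 11.192, 'joints': [-1.229, 0.434, 0.027, 1.573, -0.011, 1.134, -0.075], 'tool_pos': [0.27, 0.564, 0.227], 'contact_force': [-0.972, 0.283, -0.259], 'torque': [-0.039, -0.024, -0.047], 'opening': 0.504, 'gripper_force': 0.0}
top [187 186  13  10  38] [193.02631579 190.65789474] ((192.99179077148438, 190.59014892578125), (4.481290817260742, 13.57190990447998), 50.19443130493164)
side [246 223  14  23 111] [252.96396396 231.10810811] ((253.5222930908203, 232.8289794921875), (23.534835815429688, 9.328575134277344), 52.4314079284668)
[0.50119577 0.33866172 0.14014846] 0.0018711673752474353 slid 0.07281078752563656
```

View pics/z4.png

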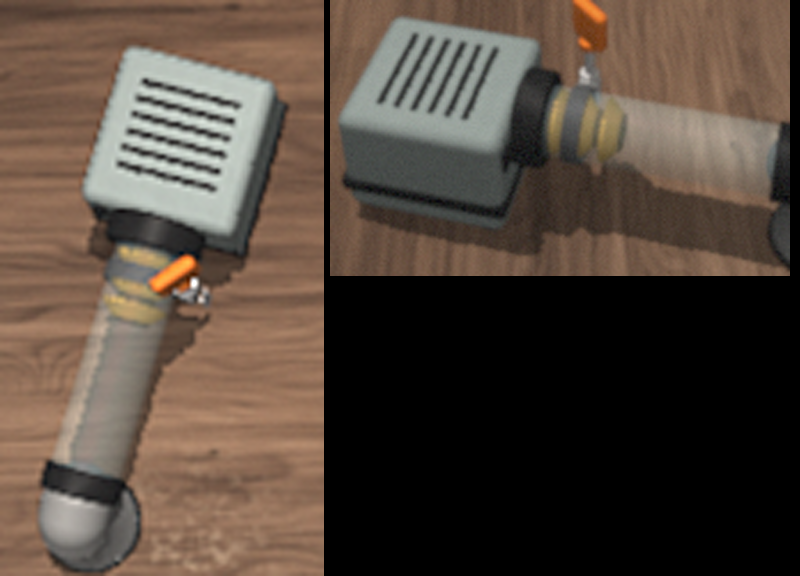

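The band is now over the barbs, just on the collar side of their middle, at crop ≈(573,125). The paddle has turned about 80° clockwise, and the arm is clear. I can hand in the job.

```bash
python3 -c "
from bench import ctrl
print(ctrl.job_done())"
```

```text
the job is handed in; nothing more can be done
None
```

I slid the orange-keyed clamp about 72 mm so its band is over the brass barbs near the collar, then turned its key about 78° clockwise. The arm is back at its start pose, I left the blue-keyed clamp alone, and I handed the job in with the robot's clock at about 11 s; no verdict came back.

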